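# Free the crossed lid of the tea caddy, screw it home and latch it

## Robot

A 6-joint arm with a two-finger parallel gripper is mounted at the origin on the work surface. World frame = base frame: x ahead of the robot, y to its left, z up, the work surface at z = 0. Lengths are in mm, angles in rad, forces in N, time in s.
With the tool pointing down it reaches from about 325 to 775 mm from the base axis. Payload 5.5 kg.
Tool frame: the origin (TCP) lies at the very end of the fingers, on their centre line; the grasp point (between the pads) lies 19 mm behind it; z points along the fingers, y is the line along which they close (so a half turn about z gives the same grasp; the last joint's range is limited). The gripper opens to 88 mm and grips with 3 to 60 N. Pads are 20 mm wide; open, the fingers measure 115 mm over their backs; the gripper's body (75 mm by 178 mm) begins 61 mm behind the grasp point.
Start: joints at [-1.219, 0.091, 1.231, -0, 1.82, -0.057], TCP at [238.506, -550.574, 222.631] pointing down, gripper open.
Joint ranges: [-2.87, 2.87], [-0.86, 2.18], [0.17, 2.46], [-1.51, 4.65], [0.06, 2.69], [-2.65, 2.65]. Speed limits (rad/s): [2.57, 2.57, 3.01, 3.14, 3.14, 3.14].

## Interface

Orientations are given as a 3x3 rotation matrix whose columns are the frame's x, y, z axes.
In Python, from bench import bot, viewer gives the robot as it stands.
- The arm moves only by the shell command python3 -m pendant 'ROWS' [OPENING]. ROWS is JSON, a list of rows, each a list of 6 numbers: the shift along the tool's x, y, z in mm, then the turn, a rotation vector about the tool's x, y, z in rad. A call has 1 to 5 rows; each row is the pose to reach, as a shift and turn from the pose commanded when the call began, along the tool's axes at that moment; what a row does not reach only later rows make up. A row lasts 1/10 s, in which the tool goes at most 50 mm and 8.59 degrees, less where a joint would pass 70% of its speed; a pose out of reach is approached as far as the arm can. A call with a gripper value outside its range is refused whole. OPENING is the finger opening in mm, from 0 to 87.8, set as the call begins (- or left out, the last holds). The fingers move at their own pace and stop on an object; the grip force is fixed at half the most. Time passes only in rows, so rows that repeat a pose let the fingers close. It gives the time, the measured TCP pose, the force, the opening and the grip force at its end, in the units of the state.
- bot.get_obs(): the state, without advancing time (a new reading comes with each control period).
- viewer.grab_frame(name): name is "scene" or "top" or "wrist"; returns the picture (420x560x3 uint8, red, green, blue); there is no depth.
- viewer.camera_params(name): a dict with "vertical_fov" (degrees; the focal length in pixels is half the picture's height over the tangent of half this angle, whatever the lens; pixels are square), "cx", "cy" (the principal point, pixels), "R" (3x3) and "t" (3): a world point X has camera coordinates R X + t. Camera axes: x right, y down, z forward; pixel columns grow to the right and rows downward; lengths in mm; the calibration is good to about 2 mm. A picture is of the moment at which its call begins: read the wrist's pose just before it. camera_params takes no time and is no camera call; for the wrist camera it gives the pose at the moment of the call.
- bot.hand_in(): hands the job in; it is judged then, once.
Trained networks look in the newest picture that a camera, given by its name, has taken for a name from the list of things; names that differ only in an ending like _2 or _b are one class to them, and where a whole thing is asked for, a point or a joint stands for the part that bears it (a point fixed in the world has none). Each returns a list of dicts, best first, with "confidence" (0 to 1); they miss things now and then, are a little off and sometimes report something else, mostly with a low value. They report only what shows in the picture. A call takes as long as a camera call. They do not tell look-alikes from the thing itself.
- viewer.boxes_of(camera, thing): "xyz" ([x, y, z] in mm, in world coordinates, good to about 4 mm: the middle of the surface that is visible of it).
- viewer.tip_of(camera, thing): "xyz" ([x, y, z] in mm, in world coordinates, good to about 4 mm: a listed point, or the origin of a listed thing).
The state is a dict: "clock": time; "joint_pos": joint angles; "joint_velocities": joint speeds; "effort": joint torques, N m; "tool_pos": TCP position; "orientation": TCP orientation; "contact_force": force on the tool from outside, world axes, zero at the start; "wrist_torque": the same for the moment, N m; "gripper_width": opening from 0.0 (shut) to 1.0 (fully open); "finger_force": force on a finger pad.
Only numpy, scipy, OpenCV 4.12 (cv2) and the standard library are available. Lean on these libraries where they do the work, as an engineer would, in place of code of your own. Each camera call takes 0.05 s, during which the arm holds its last target. There are 200 camera calls.

## Task

The screw lid of the tea caddy has been left crossed, sitting high on its thread. Without lifting it off, turn it back (anticlockwise from above) until it drops into the thread, then screw it forward (clockwise) fully home, and turn the red-handled latch clockwise all the way so that its arm lies over the lid's rim. Leave the cups and the teaspoon holder undisturbed.

Things in the scene. Friction and masses are not known exactly. Their poses are not given: they have to be found in the camera images.
- caddy: blue round tea caddy, 88 mm across, fixed to the counter on a 190 x 110 mm wooden board. Origin: on the caddy's axis at counter level; z up. Shoulder 100 mm up, above it a white neck (53 mm across, top 126 mm up) with a three-start thread. The latch post stands 78 mm from the axis, along the caddy's -x. The caddy does not move or turn.
- lid_grip (a point): centre of the orange bar grip on the loose black lid (0.11 to 0.2 kg). The bar is 44 mm long (along this point's x), 14 mm wide (y), 26 mm high (13 mm above and below this point), standing on the lid's flat top. Height of this point over the counter: 160 mm at the start, about 151 mm once dropped into the thread, about 146 mm fully home.
- lid_top (a point): centre of the lid's flat top, 72 mm across, 29 mm above its lower edge. Three inner lugs sit on thread crests. After 10 to 70 degrees anticlockwise it falls 9 mm by its own weight unless held up; if it tips, one lug fell first: 10 degrees more levels it. A stop comes 25 degrees past the drop. Then 70 to 95 degrees clockwise lead it 5 mm down to a hard stop, home. Clockwise before the drop it jams.
- latch_grip (a point): centre of the red bar handle, on the latch's upright turning axis, 154 mm above the counter. Bar 40 mm long (this point's x), 12 mm wide (y), 26 mm high (13 mm above and below). Under it a steel arm 12 mm wide, 6 mm thick reaches 50 mm from the axis along this point's +x, 10 mm the other way. It passes 2 mm over the rim of a lid that is home; a lid that is not home blocks it.
- latch (a joint): angle of the latch in rad: 0 = open, arm pointing to the caddy's +y side; grows clockwise seen from above; 1.57 = closed against its stop, arm pointing to the caddy's axis, over the lid's rim. Starts between 0 and 0.3; stays where it is left, needs about 0.04 N m.
- cup0_mid (a point): clear glass cup, 62 mm across, 75 mm tall, on a white saucer 94 mm across that stands on the tray; the point is half-way up the cup. Bystander: leave alone
- cup1_mid (a point): clear glass cup, 62 mm across, 75 mm tall, on a white saucer 94 mm across that stands on the tray; the point is half-way up the cup. Bystander: leave alone
- cup2_mid (a point): clear glass cup, 62 mm across, 75 mm tall, on a white saucer 94 mm across that stands on the tray; the point is half-way up the cup. Bystander: leave alone
- spoons_mid (a point): stainless teaspoon holder, a steel beaker 60 mm across and 85 mm tall with teaspoons standing in it to about 155 mm, on the tray; the point is half-way up the beaker, on its axis. Bystander: leave alone
- tray: rectangular silver-toned tray, 250 x 260 mm, rim 14 mm high, fixed; origin under its centre. Carries the three cups on saucers and the teaspoon holder
Mind the look-alikes: they are no part of the job. Of the things that look like the caddy, the larger one is meant. Leave any purple look-alike of the part that bears lid_grip alone.

How it is judged:
By the outcome, as a careful person would: the job done as asked, in the order asked, and still so for the second after the job is handed in, with the robot touching nothing.
It also fails if it takes over 61 s, if anything falls off the work surface, if the arm or the gripper's body presses on something with over 40 N, if the wrist force passes 120 N, or if a joint passes its speed limit or range.

## Working session

There is one attempt and no reset: what is moved stays moved. The work goes in short steps, Python scripts to look and compute and a shell command to move; the robot and the scene stay as the last step left them, time stands still between calls to the robot, and variables do not carry over. Pictures are saved under pics/ and viewed, at most 10 in all, crops included, and the job is handed in when it is done.

```bash
mkdir -p pics; ls; python3 - <<'E'
from bench import bot, viewer
import cv2,numpy as np
a=viewer.grab_frame("scene");b=viewer.grab_frame("top")
cv2.imwrite("pics/s.png",a[:,:,::-1]);cv2.imwrite("pics/t.png",b[:,:,::-1])
for c in("scene","top"):
  for n in("caddy","lid_grip","lid_top","latch_grip","cup0_mid","spoons_mid","tray"):
    for d in viewer.tip_of(c,n): print(c,n,np.round(d["xyz"]),round(d["confidence"],2))
o=bot.get_obs();print(o["clock"],o["orientation"],o["contact_force"])
E
```

```text
pics
scene caddy [543. 397.  -2.] 0.79
scene caddy [572. 206.  -1.] 0.76
scene lid_grip [576. 207. 159.] 0.94
scene lid_grip [717. 216.  42.] 0.58
scene lid_top [575. 207. 149.] 0.71
scene lid_top [718. 219.  32.] 0.56
scene latch_grip [485. 385. 109.] 0.69
scene latch_grip [501. 181. 152.] 0.65
scene cup0_mid [ 506. -174.   46.] 0.56
scene spoons_mid [ 513. -300.   47.] 0.8
scene spoons_mid [578. 207. 160.] 0.68
scene spoons_mid [ 610. -158.   46.] 0.6
scene tray [ 567. -227.    2.] 0.74
top caddy [ 631. -281.   49.] 0.71
top caddy [571. 204.   6.] 0.58
top lid_grip [723. 216.  41.] 0.91
top lid_grip [576. 202. 158.] 0.68
top lid_top [576. 205. 148.] 0.8
top lid_top [719. 220.  33.] 0.62
top latch_grip [499. 186. 152.] 0.68
top latch_grip [487. 387. 108.] 0.53
top cup0_mid [ 505. -175.   46.] 0.85
top spoons_mid [ 513. -293.   44.] 0.58
top tray [ 569. -226.    1.] 0.6
0.8 [[ 9.17614990e-01  3.97470415e-01 -6.40052820e-06]
 [ 3.97470415e-01 -9.17614990e-01 -1.02565509e-05]
 [-9.94989618e-06  6.86754429e-06 -1.00000000e+00]] [-0.67024934 -0.85083116  0.51745347]
```

View pics/s.png

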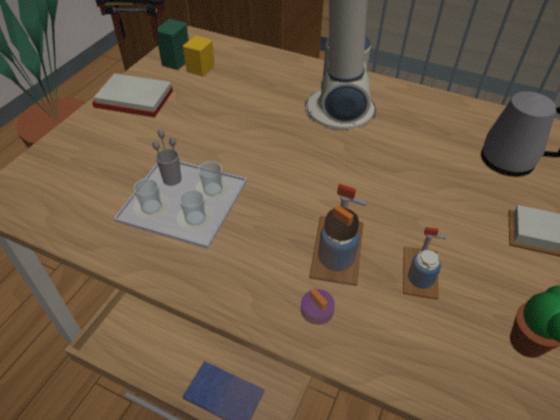

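View pics/t.png

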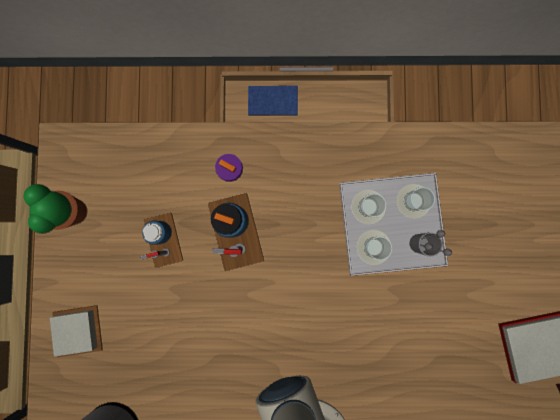

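The scene view shows three orange or blue candidates:
- **Target caddy:** the large one with the black lid and orange bar, scene (340,235), top (228,220). It matches the size and height given (about 159 mm).
- **Small look-alike caddy:** white lid, scene (425,268), top (156,232). Not part of the job.
- **Purple lid:** scene (318,306), top (229,167). Not part of the job.

The latch's red handle is at top (235,251), with its arm pointing to +y. The look-alike latch at (155,255) is to be ignored. Next I'll check this choice in a close crop and measure the bar angles.

```bash
cat > h.py <<'E'
from bench import bot, viewer
import cv2,numpy as np
def cam(c): return viewer.camera_params(c)
def back(p,uv,z):
    f=210/np.tan(np.radians(p["vertical_fov"])/2); R=np.array(p["R"]);t=np.array(p["t"])
    d=np.c_[(np.array(uv,float)-[p["cx"],p["cy"]])/f,np.ones(len(uv))]@R
    C=-R.T@t
    return C+d*((z-C[2])/d[:,2])[:,None]
def seg(img,p,z,near,rad,kind):
    h=cv2.cvtColor(img,cv2.COLOR_RGB2HSV).astype(int)
    H,S,V=h[...,0],h[...,1],h[...,2]
    hue=((H>=6)&(H<=16)) if kind=="orange" else ((H<=4)|(H>=174))
    m=hue&(S>150)&(V>80)
    v,u=np.nonzero(m); X=back(p,np.c_[u,v],z)
    k=np.hypot(*(X[:,:2]-near).T)<rad; X=X[k];u=u[k];v=v[k]
    if len(X)<5: return None
    r=cv2.minAreaRect(X[:,:2].astype(np.float32))
    c=X.mean(0);w,V2=np.linalg.eigh(np.cov(X[:,:2].T)); a=np.degrees(np.arctan2(V2[1,1],V2[0,1]))%180
    return dict(n=len(X),c=np.round(c[:2],1),ang=round(a,1),rect=[np.round(q,1) for q in r],px=(round(u.mean()),round(v.mean())))
def show():
    o=bot.get_obs();R=np.array(o["orientation"])
    print("t",round(o["clock"],2),"tcp",np.round(o["tool_pos"],1),"xang",round(np.degrees(np.arctan2(R[1,0],R[0,0])),1),"j",np.round(o["joint_pos"],2),"F",np.round(o["contact_force"],1),"M",np.round(o["wrist_torque"],2),"w",round(o["gripper_width"]*88,1),"ff",np.round(o["finger_force"],1))
E
python3 - <<'E'
from h import *
for c in("top","scene"):
    im=viewer.grab_frame(c);p=cam(c)
    print(c,"lid",seg(im,p,173,[576,205],32,"orange"));print("latch",seg(im,p,167,[500,184],32,"red"))
    if c=="top": cv2.imwrite("pics/tc.png",cv2.resize(im[140:290,130:280,::-1],(600,600),interpolation=cv2.INTER_CUBIC))
E
```

```text
top lid {'n': 134, 'c': array([576.1, 205.5]), 'ang': np.float64(65.9), 'rect': [array([578.3, 208.6]), array([54. , 27.9]), np.float64(47.4)], 'px': (223, 218)}
latch {'n': 86, 'c': array([499.9, 184.6]), 'ang': np.float64(88.2), 'rect': [array([499.1, 185.2]), array([11.4, 36.7]), np.float64(0.0)], 'px': (232, 251)}
scene lid {'n': 227, 'c': array([582.6, 207.7]), 'ang': np.float64(60.4), 'rect': [array([583.2, 206.9]), array([52.1, 30.8]), np.float64(71.0)], 'px': (343, 214)}
latch {'n': 60, 'c': array([501.9, 188.2]), 'ang': np.float64(83.6), 'rect': [array([502.4, 190. ]), array([41.5, 19.3]), np.float64(74.8)], 'px': (347, 189)}
```

View pics/tc.png

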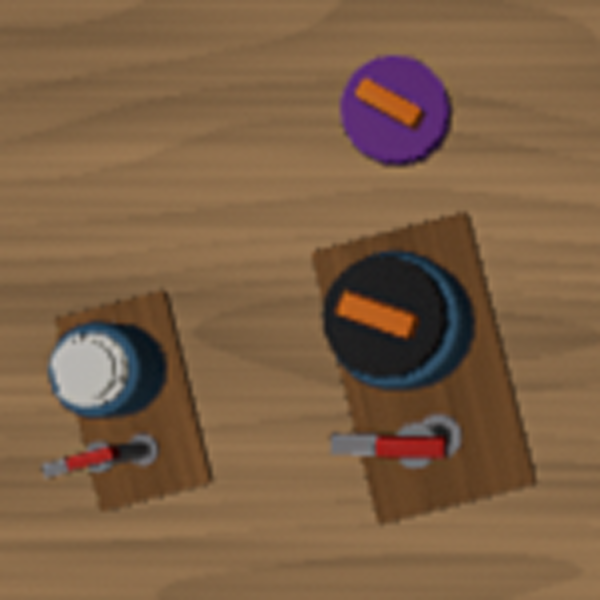

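The crop confirms the target: the black lid's orange bar is at crop (377,314), angled about 70°. The red latch handle is at (410,446), at about 88°, so the latch is near 0.3 rad. Now I'll move above the lid.

```bash
for i in 1; do
python3 -m pendant '[[30,-28,-8,0,0,0],[61,-56,-16,0,0,0],[92,-84,-24,0,0,0],[122,-112,-32,0,0,0],[152,-140,-40,0,0,0]]' 60
python3 -m pendant '[[30,-28,0,0,0,0],[61,-56,0,0,0,0],[92,-84,0,0,0,0],[122,-112,0,0,0,0],[152,-140,0,0,0,0]]'
python3 -m pendant '[[30,-28,0,0,0,0],[61,-56,0,0,0,0],[92,-84,0,0,0,0],[122,-112,0,0,0,0],[152,-140,0,0,0,0]]'
python3 -m pendant '[[30,-28,0,0,0,-0.1],[61,-56,0,0,0,-0.22],[92,-84,0,0,0,-0.35],[122,-112,0,0,0,-0.47],[152,-140,0,0,0,-0.6]]'
done | cut -c1-300; python3 -c "from h import *;show()"
```

```text
clock: 1.4
tool_pos: [322.7, -360.1, 263.1]
orientation: [[0.918, 0.397, 0.0], [0.397, -0.918, -0.0], [0.0, 0.0, -1.0]]
contact_force: [1.1, -0.1, 0.5]
gripper_width: 0.686
finger_force: 0.0
clock: 1.9
tool_pos: [406.5, -171.2, 262.9]
orientation: [[0.918, 0.397, 0.001], [0.397, -0.918, -0.0], [0.001, 0.001, -1.0]]
contact_force: [0.4, -0.3, 0.4]
gripper_width: 0.681
finger_force: 0.0
clock: 2.4
tool_pos: [490.4, 17.8, 262.9]
orientation: [[0.918, 0.398, 0.001], [0.398, -0.918, -0.0], [0.001, 0.0, -1.0]]
contact_force: [0.2, 0.1, 1.1]
gripper_width: 0.681
finger_force: 0.0
clock: 2.9
tool_pos: [574.2, 206.7, 262.7]
orientation: [[0.528, 0.849, 0.0], [0.849, -0.528, -0.0], [0.0, 0.0, -1.0]]
contact_force: [0.7, 0.2, 1.0]
gripper_width: 0.685
finger_force: 0.0
t 2.9 tcp [574.2 206.7 262.7] xang 58.1 j [ 0.29  0.13  1.12 -0.    1.89  0.85] F [0.7 0.2 1. ] M [-0.03 -0.    0.02] w 60.3 ff 0.0
```

```bash
python3 - <<'E'
from h import *
p=cam("wrist");im=viewer.grab_frame("wrist");cv2.imwrite("pics/w1.png",im[:,:,::-1])
print("lid",seg(im,p,173,[576,205],28,"orange"));print("latch",seg(im,p,167,[500,184],26,"red"))
for n in("lid_grip","lid_top","latch_grip","caddy"):
  for d in viewer.tip_of("wrist",n): print(n,np.round(d["xyz"],1),round(d["confidence"],2))
R=np.array(p["R"]);print(-R.T@np.array(p["t"]))
E
```

```text
lid {'n': 1163, 'c': array([575.8, 208.3]), 'ang': np.float64(70.3), 'rect': [array([575.1, 206.2]), array([51.9, 19.8]), np.float64(61.9)], 'px': (284, 215)}
latch {'n': 311, 'c': array([502.2, 177.7]), 'ang': np.float64(59.1), 'rect': [array([505.6, 179.7]), array([30.8, 14.8]), np.float64(41.7)], 'px': (227, 290)}
lid_grip [576.7 200.9 157.4] 0.97
lid_grip [720.  216.7  42.9] 0.57
lid_top [575.2 206.9 148.4] 0.92
lid_top [719.4 216.   29.5] 0.87
latch_grip [491.7 384.1 104.6] 0.88
latch_grip [497.7 187.6 154.9] 0.56
latch_grip [573.  204.7 147.8] 0.49
caddy [5.470e+02 4.019e+02 4.000e-01] 0.78
[609.26301114 265.08665099 424.31168673]
```

View pics/w1.png

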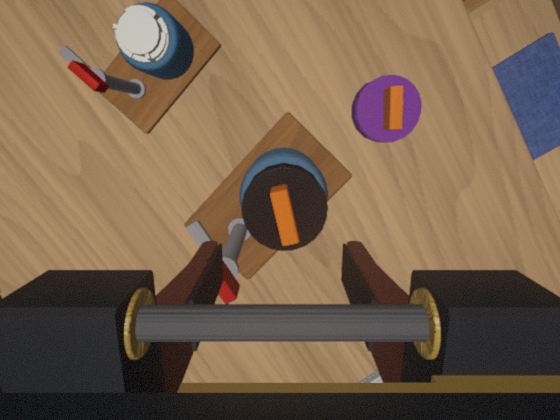

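The wrist view shows the bar at (284,215), in line with the top view, at about 70° and centred near (575.5, 206). The purple lid at (387,108) is well clear. I'll descend astride the bar and close to a loose 16 mm, so the lid is free to drop.

```bash

(python3 -m pendant '[[0,1.5,15,0,0,-0.1],[0,1.5,40,0,0,-0.21],[0,1.5,65,0,0,-0.21],[0,1.5,88,0,0,-0.21],[0,1.5,100,0,0,-0.21]]' 40
python3 -m pendant '[[0,0,5,0,0,0],[0,0,9,0,0,0],[0,0,9,0,0,0]]' 40
python3 -m pendant '[[0,0,0,0,0,0],[0,0,0,0,0,0],[0,0,0,0,0,0],[0,0,0,0,0,0],[0,0,0,0,0,0]]' 16)|grep -v orient; python3 -c "from h import *;show()"
```

```text
clock: 3.65
tool_pos: [574.2, 202.4, 161.1]
contact_force: [-0.6, -0.2, -0.6]
gripper_width: 0.454
finger_force: 0.0
clock: 3.95
tool_pos: [575.3, 203.9, 154.5]
contact_force: [-1.1, 0.7, -0.6]
gripper_width: 0.459
finger_force: 0.0
clock: 4.45
tool_pos: [575.1, 204.2, 153.7]
contact_force: [-0.4, -0.7, 0.3]
gripper_width: 0.183
finger_force: 0.0
t 4.45 tcp [575.1 204.2 153.7] xang 69.8 j [0.29 0.12 1.33 0.   1.7  0.64] F [-0.4 -0.7  0.3] M [-0.04 -0.04 -0.04] w 16.1 ff 0.0
```

```bash
cat > look.py <<'E'
from h import *
import sys
show()
for c in("scene","wrist"):
    im=viewer.grab_frame(c);p=cam(c)
    if c=="wrist": cv2.imwrite("pics/w_%s.png"%sys.argv[1],im[:,:,::-1])
    else: cv2.imwrite("pics/s_%s.png"%sys.argv[1],cv2.resize(im[150:300,280:430,::-1],(600,600),interpolation=cv2.INTER_CUBIC))
    print(c,[ (n,np.round(d["xyz"],1),round(d["confidence"],2)) for n in("lid_grip","lid_top") for d in viewer.tip_of(c,n) if np.hypot(d["xyz"][0]-575,d["xyz"][1]-206)<30 and 100<d["xyz"][2]<200])
E
python3 look.py 0
python3 -m pendant '[[0,0,0,0,0,-0.07],[0,0,0,0,0,-0.14],[0,0,0,0,0,-0.21],[0,0,0,0,0,-0.28],[0,0,0,0,0,-0.35]]'|grep -v orient; python3 look.py 1
```

```text
t 4.45 tcp [575.1 204.2 153.7] xang 69.8 j [0.29 0.12 1.33 0.   1.7  0.64] F [-0.4 -0.7  0.3] M [-0.04 -0.04 -0.04] w 16.1 ff 0.0
scene [('lid_grip', array([575.4, 206.1, 159.4]), 0.62), ('lid_top', array([576.6, 203.4, 146.3]), 0.56)]
wrist [('lid_grip', array([572.4, 203.3, 159.5]), 0.93), ('lid_top', array([573.9, 205.1, 146.6]), 0.67)]
clock: 5.25
tool_pos: [575.1, 204.1, 153.6]
contact_force: [0.2, -0.8, 0.9]
gripper_width: 0.184
finger_force: 1.0
t 5.25 tcp [575.1 204.1 153.6] xang 90.0 j [ 0.29  0.12  1.33 -0.    1.7   0.28] F [ 0.2 -0.8  0.9] M [-0.03 -0.11 -0.02] w 16.2 ff 1.0
scene [('lid_grip', array([577.8, 203.5, 157.8]), 0.79), ('lid_top', array([576.8, 205.4, 147.7]), 0.8)]
wrist [('lid_grip', array([575.3, 199.7, 157.5]), 0.86), ('lid_top', array([578.5, 203.5, 148. ]), 0.72)]
```

View pics/s_1.png

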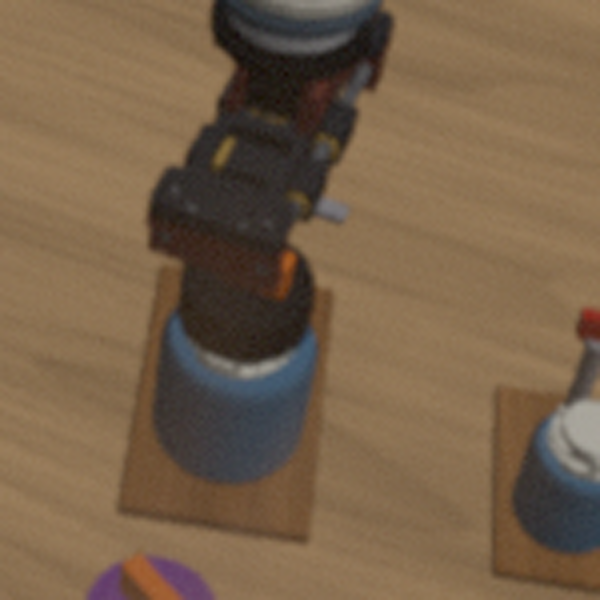

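The crop shows the bar turning with the gripper. The white neck is still visible under the lid at (240,362), so it hasn't dropped yet. I'll carry on in small steps.

```bash

python3 -m pendant '[[0,0,0,0,0,-0.07],[0,0,0,0,0,-0.14],[0,0,0,0,0,-0.2],[0,0,0,0,0,-0.2]]'|grep force; python3 look.py 2
python3 -m pendant '[[0,0,0,0,0,-0.07],[0,0,0,0,0,-0.14],[0,0,0,0,0,-0.2],[0,0,0,0,0,-0.2]]'|grep force; python3 look.py 3
```

```text
contact_force: [-0.4, 0.2, 0.5]
finger_force: 0.1
t 5.95 tcp [575.1 204.1 153.6] xang 101.3 j [ 0.29  0.12  1.33 -0.    1.7   0.09] F [-0.4  0.2  0.5] M [-0.07 -0.08  0.  ] w 15.7 ff 0.1
scene [('lid_grip', array([576.5, 203.7, 160.1]), 0.92), ('lid_top', array([575.3, 201.9, 147.3]), 0.6), ('lid_top', array([575.7, 206.4, 161.8]), 0.18)]
wrist [('lid_grip', array([577.3, 205.9, 155.1]), 0.72), ('lid_top', array([574.1, 204.1, 145.9]), 0.61)]
contact_force: [-1.0, 0.6, -0.3]
finger_force: 0.6
t 6.65 tcp [574.8 204.4 153.5] xang 112.8 j [ 0.29  0.12  1.33  0.    1.7  -0.11] F [-1.   0.6 -0.3] M [ 0.07  0.04 -0.06] w 15.9 ff 0.6
scene [('lid_grip', array([575.9, 205.1, 149.3]), 0.81), ('lid_top', array([579. , 203.3, 136. ]), 0.67)]
wrist [('lid_top', array([575.7, 204.1, 138.9]), 0.63)]
```

View pics/s_3.png

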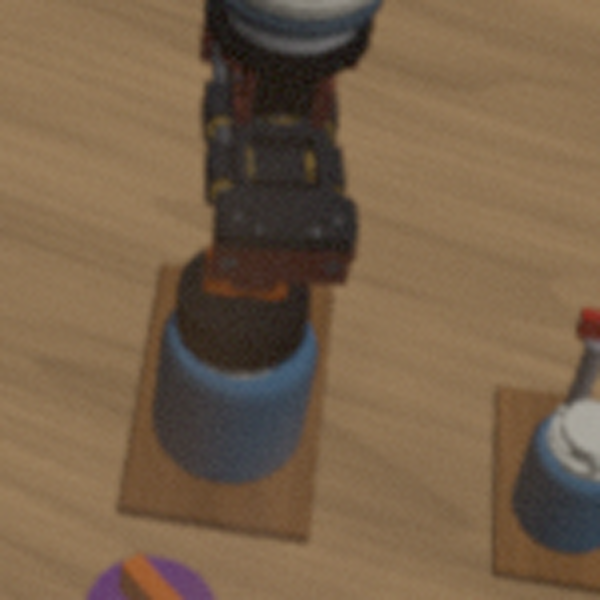

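View pics/w_3.png

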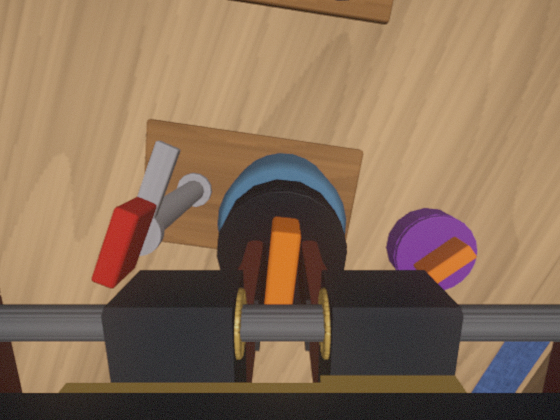

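The lid has dropped: the neck is hidden, at about 150 mm. I'll turn 10° more to level it, lower the fingers by 11 mm, then screw clockwise.

```bash

python3 -m pendant '[[0,0,0,0,0,-0.07],[0,0,0,0,0,-0.14],[0,0,0,0,0,-0.18],[0,0,0,0,0,-0.18]]'|grep force; python3 look.py 4
python3 -m pendant '[[0,0,4,0,0,0],[0,0,8,0,0,0],[0,0,11,0,0,0],[0,0,11,0,0,0]]'|grep force; python3 look.py 5
python3 -m pendant '[[0,0,0,0,0,0.1],[0,0,0,0,0,0.2],[0,0,0,0,0,0.3],[0,0,0,0,0,0.4],[0,0,0,0,0,0.5]]'|grep force; python3 look.py 6
```

```text
contact_force: [-0.0, 0.5, -0.5]
finger_force: 0.9
t 7.35 tcp [575.1 204.3 153.6] xang 123.1 j [ 0.29  0.12  1.33  0.    1.7  -0.29] F [-0.   0.5 -0.5] M [ 0.13  0.06 -0.03] w 16.2 ff 0.9
scene [('lid_grip', array([576.7, 202.6, 151.3]), 0.75), ('lid_top', array([576.9, 202.6, 140.6]), 0.8)]
wrist [('lid_grip', array([578.4, 199.7, 147.5]), 0.75), ('lid_top', array([575.5, 204. , 138.8]), 0.79)]
contact_force: [0.5, 0.0, -0.6]
finger_force: 0.6
t 8.05 tcp [575.1 204.  142. ] xang 123.1 j [ 0.29  0.12  1.34 -0.    1.68 -0.29] F [ 0.5  0.  -0.6] M [-0.02 -0.11  0.01] w 16.2 ff 0.6
scene [('lid_grip', array([576.8, 205.2, 150.1]), 0.8), ('lid_top', array([576.7, 202. , 139.7]), 0.88)]
wrist [('lid_grip', array([573.4, 202.3, 148.1]), 0.64), ('lid_top', array([574.9, 202.5, 138.5]), 0.67), ('lid_top', array([573.6, 203.2, 150.6]), 0.45)]
contact_force: [0.2, 0.4, -0.0]
finger_force: 1.0
t 8.85 tcp [575.1 204.2 142.8] xang 94.2 j [0.29 0.12 1.34 0.   1.68 0.21] F [ 0.2  0.4 -0. ] M [-0.03 -0.08  0.02] w 16.3 ff 1.0
scene [('lid_grip', array([574.4, 205.3, 151.6]), 0.63), ('lid_top', array([578.2, 202.6, 138.6]), 0.69)]
wrist [('lid_grip', array([578.5, 206.6, 147.4]), 0.81), ('lid_top', array([575. , 207. , 141.2]), 0.64)]
```

```bash

python3 -m pendant '[[0,0,0,0,0,0.1],[0,0,0,0,0,0.2],[0,0,0,0,0,0.3],[0,0,0,0,0,0.4],[0,0,0,0,0,0.5]]'|grep force; python3 look.py 7
python3 -m pendant '[[0,0,0,0,0,0.08],[0,0,1,0,0,0.16],[0,0,1,0,0,0.24],[0,0,2,0,0,0.3],[0,0,2,0,0,0.35]]'|grep force; python3 look.py 8
```

```text
contact_force: [-0.1, 0.5, -0.4]
finger_force: 0.6
t 9.65 tcp [575.  204.1 142.4] xang 65.7 j [0.29 0.12 1.34 0.   1.68 0.71] F [-0.1  0.5 -0.4] M [-0.03 -0.05 -0.04] w 16.0 ff 0.6
scene [('lid_grip', array([579.9, 206.4, 151.7]), 0.64), ('lid_top', array([576.3, 203.6, 135.2]), 0.63), ('lid_top', array([576.8, 205.9, 151.2]), 0.37)]
wrist [('lid_grip', array([575.7, 199.7, 146.7]), 0.93)]
contact_force: [-0.2, -0.4, 0.6]
finger_force: 1.3
t 10.45 tcp [575.3 204.2 141.2] xang 45.7 j [ 0.29  0.12  1.35 -0.    1.68  1.06] F [-0.2 -0.4  0.6] M [-0.04 -0.    0.05] w 16.4 ff 1.3
scene [('lid_top', array([576.1, 205.9, 135.8]), 0.67)]
wrist [('lid_grip', array([575.2, 204.4, 143.3]), 0.98), ('lid_grip', array([574.8, 205.3, 135.7]), 0.52), ('lid_top', array([573.8, 207.8, 135.4]), 0.6)]
```

```bash
for k in 1; do
python3 -m pendant '[[0,0,0,0,0,0.06],[0,0,0,0,0,0.12],[0,0,0,0,0,0.17],[0,0,0,0,0,0.17]]'|grep force; python3 -c "from h import *;show()"
python3 -m pendant '[[0,0,0,0,0,0.06],[0,0,0,0,0,0.12],[0,0,0,0,0,0.17],[0,0,0,0,0,0.17]]'|grep force; python3 look.py 9; done
```

```text
contact_force: [-0.5, 1.1, 0.2]
finger_force: 0.0
t 11.15 tcp [574.9 204.1 140.2] xang 36.1 j [0.29 0.12 1.35 0.   1.68 1.23] F [-0.5  1.1  0.2] M [ 0.02  0.01 -0.  ] w 16.1 ff 0.0
contact_force: [0.7, -0.2, -0.1]
finger_force: 0.0
t 11.55 tcp [575.  204.1 140.4] xang 26.4 j [0.29 0.12 1.35 0.   1.68 1.4 ] F [ 0.7 -0.2 -0.1] M [ 0.02 -0.01 -0.04] w 16.5 ff 0.0
scene [('lid_grip', array([575.2, 204.1, 145.6]), 0.58), ('lid_top', array([577.9, 202.4, 132.2]), 0.65)]
wrist [('lid_grip', array([575.2, 203.2, 144.2]), 0.71)]
```

```bash
for k in 1; do
python3 -m pendant '[[0,0,0,0,0,0.06],[0,0,0,0,0,0.12],[0,0,0,0,0,0.17],[0,0,0,0,0,0.17]]'|grep force; python3 -c "from h import *;show()"
python3 -m pendant '[[0,0,0,0,0,0.06],[0,0,0,0,0,0.12],[0,0,0,0,0,0.12]]'|grep force; python3 look.py 10; done
```

```text
contact_force: [-0.8, 0.5, -0.2]
finger_force: 22.3
t 12.25 tcp [574.9 204.4 140.5] xang 16.6 j [0.29 0.12 1.35 0.   1.68 1.57] F [-0.8  0.5 -0.2] M [0.03 0.01 0.71] w 16.6 ff 22.3
contact_force: [-0.9, -0.1, -0.6]
finger_force: 38.2
t 12.55 tcp [575.  204.4 140.6] xang 9.8 j [0.29 0.12 1.35 0.   1.68 1.69] F [-0.9 -0.1 -0.6] M [0.06 0.04 1.16] w 18.3 ff 38.2
scene [('lid_grip', array([578.1, 206.3, 147. ]), 0.66), ('lid_top', array([576.9, 202.4, 131.2]), 0.88)]
wrist [('lid_grip', array([576.5, 201.9, 144.5]), 0.73), ('lid_top', array([575. , 203.1, 132.3]), 0.6)]
```

View pics/w_10.png

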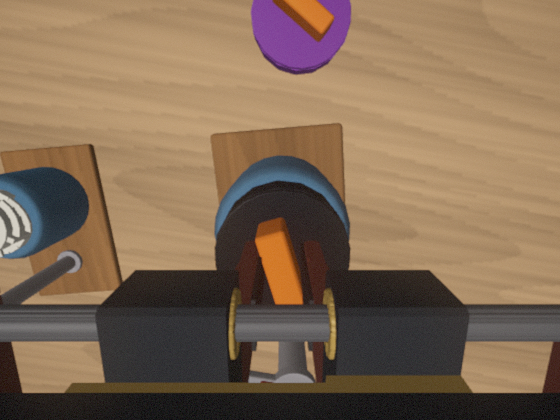

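It has hit the hard stop (moment 1.16 N m, lid top about 132 mm, 76° past the drop), so the lid is home. I'll let go, rise and move over the latch.

```bash

(python3 -m pendant '[[0,0,0,0,0,-0.08],[0,0,0,0,0,-0.15],[0,0,0,0,0,-0.15]]'
python3 -m pendant '[[0,0,0,0,0,0],[0,0,0,0,0,0],[0,0,-15,0,0,0],[0,0,-35,0,0,0],[0,0,-50,0,0,0]]' 36
python3 -m pendant '[[-15,-1,0,0,0,-0.12],[-30,-2,0,0,0,-0.25],[-45,-3,0,0,0,-0.38],[-60,-4,0,0,0,-0.51],[-77.7,-5.4,0,0,0,-0.64]]'
python3 -m pendant '[[0,0,0,0,0,-0.12],[0,0,0,0,0,-0.25],[0,0,0,0,0,-0.38],[0,0,0,0,0,-0.51],[0,0,0,0,0,-0.575]]')|grep force
python3 - <<'E'
from h import *
show()
for c in("wrist","top","scene"):
    p=cam(c);im=viewer.grab_frame(c);cv2.imwrite("pics/%s11.png"%c,im[:,:,::-1])
    print(c,"latch",seg(im,p,167,[500,184],30,"red"),"lid",seg(im,p,159,[575.5,205],30,"orange"))
    print([(n,np.round(d["xyz"],1),round(d["confidence"],2)) for n in("latch_grip","lid_grip","lid_top") for d in viewer.tip_of(c,n)])
E
```

```text
contact_force: [1.0, 2.2, -1.5]
finger_force: 16.5
contact_force: [0.3, 0.3, -0.3]
finger_force: 0.0
contact_force: [0.0, -0.3, 0.4]
finger_force: 0.0
contact_force: [-0.1, -0.8, 0.4]
finger_force: 0.0
t 14.65 tcp [499.8 184.9 192. ] xang 88.1 j [ 0.29 -0.1   1.47 -0.    1.76  0.32] F [-0.1 -0.8  0.4] M [ 0.03 -0.06 -0.01] w 35.8 ff 0.0
wrist latch {'n': 1369, 'c': array([498.9, 190.2]), 'ang': np.float64(89.0), 'rect': [array([501. , 187.6]), array([36.7, 40.6]), np.float64(45.2)], 'px': (280, 239)} lid {'n': 2725, 'c': array([570.9, 208.7]), 'ang': np.float64(24.5), 'rect': [array([571. , 208.9]), array([46. , 21.5]), np.float64(27.9)], 'px': (404, 200)}
[('latch_grip', array([497.9, 187.2, 156.8]), 0.7), ('lid_grip', array([577.2, 201.8, 141.4]), 0.96), ('lid_grip', array([719.9, 216.7,  44.7]), 0.86), ('lid_top', array([718.2, 217.7,  29.2]), 0.94)]
top latch None lid None
[('lid_grip', array([721.6, 217.5,  44.4]), 0.69), ('lid_grip', array([576.1, 204.6, 145.7]), 0.42), ('lid_top', array([720.4, 220.8,  30.8]), 0.94), ('lid_top', array([574.6, 205.4, 135.4]), 0.62), ('lid_top', array([ 613.4, -158.7,   47. ]), 0.62)]
scene latch {'n': 55, 'c': array([503.3, 187.6]), 'ang': np.float64(90.8), 'rect': [array([507. , 187.7]), array([20.2, 37.2]), np.float64(2.0)], 'px': (347, 189)} lid {'n': 142, 'c': array([579. , 207.2]), 'ang': np.float64(26.0), 'rect': [array([577.4, 206.8]), array([51.3, 17.5]), np.float64(27.2)], 'px': (343, 217)}
[('latch_grip', array([488.6, 385. , 110.4]), 0.6), ('latch_grip', array([500.5, 181.5, 153.6]), 0.58), ('lid_grip', array([577.1, 207. , 143.5]), 0.85), ('lid_grip', array([713.7, 217.4,  43.4]), 0.72), ('lid_top', array([576.9, 204.2, 134.6]), 0.72), ('lid_top', array([718.5, 217.6,  31.4]), 0.68)]
```

View pics/wrist11.png

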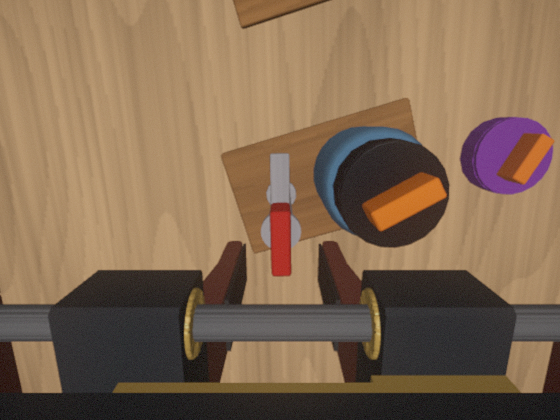

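The wrist view has the red handle centred between the fingers at (281,240), parallel to them, with the arm pointing up the picture. The lid is seated at (392,192), bar at about 25°. I'll descend, close loosely and turn clockwise.

```bash

(python3 -m pendant '[[0,0,15,0,0,0],[0,0,30,0,0,0],[0,0,40,0,0,0],[0,0,46,0,0,0],[0,0,46,0,0,0]]' 36
python3 -m pendant '[[0,0,0,0,0,0],[0,0,0,0,0,0],[0,0,0,0,0,0],[0,0,0,0,0,0]]' 14)|grep force; python3 -c "from h import *;show()"
python3 -m pendant '[[0,0,0,0,0,0.1],[0,0,0,0,0,0.2],[0,0,0,0,0,0.3],[0,0,0,0,0,0.4],[0,0,0,0,0,0.5]]'|grep force; python3 -c "from h import *;show()"
python3 -m pendant '[[0,0,0,0,0,0.1],[0,0,0,0,0,0.2],[0,0,0,0,0,0.3],[0,0,0,0,0,0.4],[0,0,0,0,0,0.5]]'|grep force; python3 -c "from h import *;show()"
```

```text
contact_force: [-0.5, -0.1, 0.4]
finger_force: 0.0
contact_force: [-0.0, 0.1, -0.4]
finger_force: 0.0
t 16.15 tcp [499.8 185.  145.2] xang 87.9 j [ 0.29 -0.09  1.55  0.    1.68  0.33] F [-0.   0.1 -0.4] M [-0.02 -0.1   0.05] w 14.0 ff 0.0
contact_force: [-2.7, -1.6, 1.3]
finger_force: 2.0
t 16.65 tcp [499.1 184.7 145. ] xang 59.0 j [ 0.29 -0.09  1.55 -0.    1.68  0.83] F [-2.7 -1.6  1.3] M [-0.2   0.5  -0.02] w 14.1 ff 2.0
contact_force: [-3.2, -1.1, 1.6]
finger_force: 2.2
t 17.15 tcp [499.  184.8 145. ] xang 30.4 j [ 0.29 -0.09  1.55 -0.    1.68  1.33] F [-3.2 -1.1  1.6] M [-0.17  0.5   0.05] w 13.9 ff 2.2
```

```bash

python3 -m pendant '[[0,0,0,0,0,0.06],[0,0,0,0,0,0.12],[0,0,0,0,0,0.18],[0,0,0,0,0,0.22],[0,0,0,0,0,0.22]]'|grep force; python3 -c "from h import *;show()"
python3 -m pendant '[[0,0,0,0,0,0.05],[0,0,0,0,0,0.1],[0,0,0,0,0,0.12],[0,0,0,0,0,0.12]]'|grep force; python3 -c "from h import *;show()"
```

```text
contact_force: [-2.3, 0.3, 0.5]
finger_force: 0.8
t 17.65 tcp [499.4 184.9 144.9] xang 18.0 j [ 0.29 -0.09  1.55  0.    1.68  1.55] F [-2.3  0.3  0.5] M [-0.04  0.2  -0.02] w 13.8 ff 0.8
contact_force: [-1.3, -0.2, 1.2]
finger_force: 1.3
t 18.05 tcp [499.6 185.  144.8] xang 11.2 j [ 0.29 -0.09  1.55  0.    1.68  1.67] F [-1.3 -0.2  1.2] M [-0.03  0.29  0.03] w 13.9 ff 1.3
```

```bash

python3 -m pendant '[[0,0,0,0,0,0.05],[0,0,0,0,0,0.1],[0,0,0,0,0,0.1]]'|grep force; python3 -c "from h import *;show()"
python3 -m pendant '[[0,0,0,0,0,0.04],[0,0,0,0,0,0.06],[0,0,0,0,0,0.06]]'|grep force; python3 -c "from h import *;show()"
```

```text
contact_force: [-2.5, -1.2, 1.4]
finger_force: 14.8
t 18.35 tcp [499.6 184.9 144.8] xang 5.5 j [ 0.29 -0.09  1.55 -0.    1.68  1.77] F [-2.5 -1.2  1.4] M [-0.14  0.45  0.44] w 14.5 ff 14.8
contact_force: [-1.1, -1.9, 2.2]
finger_force: 33.2
t 18.65 tcp [499.9 185.  144.9] xang 2.0 j [ 0.29 -0.09  1.55 -0.    1.68  1.83] F [-1.1 -1.9  2.2] M [-0.21  0.14  0.79] w 14.7 ff 33.2
```

The latch's end stop is felt (0.79 N m). I'll back off within the play, open, rise and check.

```bash

(python3 -m pendant '[[0,0,0,0,0,-0.08],[0,0,0,0,0,-0.12],[0,0,0,0,0,-0.12]]'
python3 -m pendant '[[0,0,0,0,0,0],[0,0,0,0,0,0],[0,0,0,0,0,0],[0,0,-15,0,0,0],[0,0,-35,0,0,0]]' 36
python3 -m pendant '[[0,0,-40,0,0,0],[-30,0,-80,0,0,0],[-70,0,-90,0,0,0],[-110,0,-90,0,0,0],[-110,0,-90,0,0,0]]')|grep force
python3 - <<'E'
from h import *
show()
for c in("wrist","top","scene"):
    p=cam(c);im=viewer.grab_frame(c);cv2.imwrite("pics/%s12.png"%c,im[:,:,::-1])
    print(c,"latch",seg(im,p,167,[500,184],30,"red"),"lid",seg(im,p,159,[575.5,205],30,"orange"))
    print([(n,np.round(d["xyz"],1),round(d["confidence"],2)) for n in("lid_grip","lid_top") for d in viewer.tip_of(c,n)])
a=cv2.imread("pics/wrist12.png");b=cv2.imread("pics/scene12.png")[150:290,110:430]
b=cv2.resize(b,(560,245));cv2.imwrite("pics/f12.png",cv2.resize(np.vstack([a[:340],b]),None,fx=1,fy=1))
E
```

```text
contact_force: [-0.3, 0.2, 0.5]
finger_force: 0.1
contact_force: [-0.4, -0.9, -0.5]
finger_force: 0.0
contact_force: [0.2, 1.1, -0.2]
finger_force: 0.0
t 19.95 tcp [388.3 167.9 273.1] xang 8.9 j [ 0.33 -0.37  1.56  0.    1.95  1.74] F [ 0.2  1.1 -0.2] M [0.03 0.   0.  ] w 36.0 ff 0.0
wrist latch {'n': 918, 'c': array([498.5, 186.6]), 'ang': np.float64(14.1), 'rect': [array([497.6, 186.4]), array([40.5, 11.6]), np.float64(14.7)], 'px': (282, 61)} lid None
[]
top latch {'n': 80, 'c': array([499.1, 185.2]), 'ang': np.float64(14.1), 'rect': [array([499.1, 185.2]), array([37.5, 10.5]), np.float64(14.6)], 'px': (232, 252)} lid {'n': 131, 'c': array([574.4, 204.7]), 'ang': np.float64(27.6), 'rect': [array([574.4, 205.2]), array([44.9, 15.5]), np.float64(27.0)], 'px': (224, 219)}
[('lid_grip', array([721.7, 216.5,  41.8]), 0.81), ('lid_grip', array([574.9, 206.8, 143.2]), 0.65), ('lid_grip', array([577.9, 202.9, 135.7]), 0.55), ('lid_top', array([578.9, 205.3, 134.6]), 0.83), ('lid_top', array([720.1, 217.3,  29.7]), 0.83), ('lid_top', array([ 567.7, -224.7,    0.9]), 0.65)]
scene latch {'n': 45, 'c': array([503.9, 186.9]), 'ang': np.float64(13.2), 'rect': [array([504.6, 187.4]), array([42.5,  7.7]), np.float64(12.3)], 'px': (346, 189)} lid {'n': 132, 'c': array([580.2, 207.5]), 'ang': np.float64(26.4), 'rect': [array([578.8, 207.4]), array([48.4, 16.9]), np.float64(26.7)], 'px': (343, 218)}
[('lid_grip', array([716.8, 219.7,  45.7]), 0.95), ('lid_grip', array([576.3, 204.9, 144.2]), 0.62), ('lid_top', array([720.3, 219.9,  32.4]), 0.92), ('lid_top', array([576.5, 203.4, 134.8]), 0.71)]
```

View pics/f12.png

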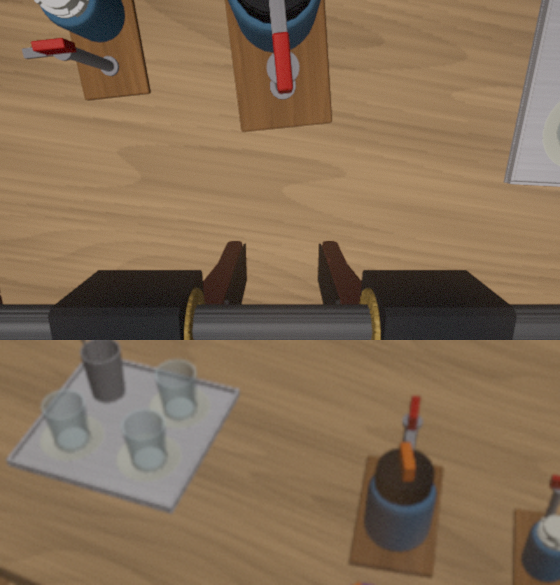

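The view shows the latch arm over the lid's rim at (280,15), at 14.5° and so pointing at the caddy's axis. The lid is home and the cups and teaspoon holder are untouched. Handing in.

```bash
python3 -c "from bench import bot;print(bot.hand_in())"
```

```text
the job is handed in; nothing more can be done
None
```

I turned the lid back until it dropped into the thread, screwed it home to its hard stop and closed the latch over its rim; the cups and teaspoon holder were untouched, and I handed in at about 20 s.

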